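# Sweep the offcuts off the carving board into the scrap tray

## Task

Sweep the three wood offcuts off the carving board, over its edge, into the empty scrap tray (the one without a divider), pushing them gently along the board with closed fingers. Push only: do not pinch, lift or carry an offcut, and leave the carved rosette, the wax tin, the mallet and the gouges in the tool tray where they are.

Things in the scene. Friction and masses are not known exactly. Their poses are not given: they have to be found in the camera images.
- board: Fixed plywood carving board, 300 (x) by 320 (y) by 36 mm thick. Origin: centre of its underside, on the bench; z up. On its top a batten 20 mm high runs along the far edge (x = 134 to 150 mm), one 12 mm high along the near edge (x = -150 to -138). The edges at y = -160 and +160 are open, a tray beside each. Offcuts start at x = -105 to -45, one each near y = -95, 0 and +95 mm.
- scrap_tray: The scrap tray: empty open dark wood tray without any divider, fixed to the bench beside the board, at either its +y or its -y edge, long side along the board's edge (same yaw as the board). Outside 200 mm (x) by 150 mm (y) by 32 mm high, so its rim is 4 mm below the board's top; walls and floor 5 mm thick; about 4 mm gap to the board. Origin: centre of its underside, on the bench; z up.
- tool_tray: The tool tray: same size and wood as the scrap tray and fixed at the other edge of the board, but with one divider along its x axis at mid-width and a gouge lying in each half. Not for scrap. Origin: centre of its underside.
- block_center (a point): Brown wood offcut, plain block 32 (x) by 30 (y) by 22 mm high. Loose on the board at the start, any yaw, about 30 g; lies flat and slides, does not roll. Point: centre of the piece, half-way up, 11 mm above the surface it lies on.
- strip_center (a point): Brown wood offcut, short strip 48 (x) by 24 (y) by 20 mm high. Loose on the board at the start, any yaw, about 30 g; lies flat and slides, does not roll. Point: centre of the piece, half-way up, 10 mm above the surface it lies on.
- step_center (a point): Brown wood offcut, stepped piece 38 (x) by 28 (y) mm; half of it (-x) is 24 mm high, the other half (+x) 12 mm. Loose on the board at the start, any yaw, about 30 g; lies flat and slides, does not roll. Point: centre of the piece, half-way up, 12 mm above the surface it lies on.
- rosette: Bystander: the carved workpiece, a loose brown wood disc with darker petals 100 mm across, 18 mm thick (24 mm at its centre boss), lying on the far half of the board. Origin: centre of its underside.
- tin: Bystander: bare metal wax tin, 50 mm across and 45 mm high, standing loose on the far half of the board. Origin: centre of its underside.
- mallet: Bystander: dark wood carver's mallet, 84 mm across and 200 mm tall, standing on its head on the bench beyond the board, handle up. Origin: centre of its underside.
- gouge_a: Bystander: gouge with a pale wood handle, 175 mm long, up to 24 mm thick, lying along the tool tray in its +y half. Origin: middle of its length, on its underside.
- gouge_b: Bystander: gouge like the other, 165 mm long, in the -y half of the tool tray.
Not all that is in view belongs to the job. Leave any purple or red look-alike of the part that bears strip_center alone.

How it is judged (in metres and radians):
At the end, for the whole second after the job is handed in: The centre of each of the three offcuts is inside the walls of the scrap tray and less than 50 mm above the bench, the offcut does not rest on the board and is still (under 0.03 m/s); the rosette, tin, mallet and both gouges are within 15 mm of where they started (x of block_center in the frame of scrap_tray between -0.095 and 0.095 m and y of block_center in the frame of scrap_tray between -0.07 and 0.07 m and z of each of block_center, strip_center, step_center in the frame of scrap_tray below 0.05 m and contact force between each of offcut_block, offcut_strip, offcut_step and board below 0.02 N and linear speed of each of offcut_block, offcut_strip, offcut_step below 0.03 m/s and x of strip_center in the frame of scrap_tray between -0.095 and 0.095 m and y of strip_center in the frame of scrap_tray between -0.07 and 0.07 m and x of step_center in the frame of scrap_tray between -0.095 and 0.095 m and y of step_center in the frame of scrap_tray between -0.07 and 0.07 m and distance of each of rosette, tin, mallet, gouge_a, gouge_b from where it was at the start of the episode below 0.015 m); the robot touches nothing.
It fails at once if an offcut is lifted or carried (its centre more than about 25 mm above where it lies on the board) (height (world z) of any of block_center, strip_center, step_center above 0.073 m).
It fails at once if an offcut is pinched or pressed hard (more than 20 N from the fingers) (contact force between the fingers and offcut_block above 20 N or contact force between the fingers and offcut_strip above 20 N or contact force between the fingers and offcut_step above 20 N).
It fails at once if the rosette, tin, mallet or a gouge is moved more than 15 mm (distance of any of rosette, tin, mallet, gouge_a, gouge_b from where it was at the start of the episode above 0.015 m).
It also fails if it takes over 67 s, if anything falls off the work surface, if the arm or the gripper's body presses on something with over 40 N, if the wrist force passes 120 N, or if a joint passes its speed limit or range.

## Robot

A 6-joint arm with a two-finger parallel gripper is mounted at the origin on the work surface. World frame = base frame: x ahead of the robot, y to its left, z up, the work surface at z = 0. Lengths are in mm, angles in rad, forces in N, time in s.
With the tool pointing down it reaches from about 325 to 900 mm from the base axis. Payload 6.1 kg.
Tool frame: the origin (TCP) lies midway between the tips of the shut fingers; the grasp point (between the pads) lies 19 mm behind it; x points along the fingers, y is the direction in which the jaws open and shut, and the axes are right-handed (so a half turn about x gives the same grasp; the last joint's range is limited). The gripper opens to 85 mm and grips with 20 to 120 N. Pads are 22 mm wide; open, the fingers measure 114 mm over their backs; the gripper's body (76 mm by 85 mm) begins 54 mm behind the grasp point. The pads swing forward as they close: fully open they stand 13 mm farther back than shut.
Start: joints at [-1.252, 0.22, 1.526, -0, 1.395, -0.126], TCP at [268.915, -564.181, 231.3] pointing down, gripper open.
Joint ranges: [-2.98, 2.98], [-0.91, 2.08], [0.09, 2.57], [-1.24, 4.39], [0.2, 2.65], [-2.68, 2.68]. Speed limits (rad/s): [2.57, 2.57, 3.01, 3.14, 3.14, 3.14].

## Interface

Orientations are given as a unit quaternion [x, y, z, w].
In Python, from plant import bot gives the robot as it stands.
- The arm moves only by the shell command python3 -m pendant 'ROWS' [FORCE]. ROWS is JSON, a list of rows, each a list of 5 numbers: the gripper's target within -1 to 1 (fully open at 1, half-way at 0, shut at -1), then the shift along the world's x, y, z in m, then the turn about the world's z in rad. A call has 1 to 20 rows; each row shifts and turns the pose as measured when the row begins; what a row does not reach is not made up. A row lasts 1/10 s, in which the tool goes at most 50 mm and 8.59 degrees, less where a joint would pass 70% of its speed; a pose out of reach is approached as far as the arm can. A call with a gripper value outside its range is refused whole. The fingers move at their own pace and stop on an object; FORCE is the grip in N (left out, the last holds). Time passes only in rows, so rows that do not move let the fingers close. It gives the time, the measured TCP pose, the force and the opening at its end, in the units of the state.
- bot.get_state(): the state, without advancing time (a new reading comes with each control period).
- bot.capture(name): name is "scene" or "top" or "wrist"; returns a dict with "color" (384x512x3 uint8, red, green, blue), "depth" (384x512 float32, mm along the optical axis (not along the pixel's ray), 0 where there is no reading), "fovy" (degrees; the focal length in pixels is half the picture's height over the tangent of half this angle, whatever the lens; pixels are square), "cx", "cy" (the principal point, pixels), "rvec" (rotation vector, rad) and "tvec" (3), from world to camera coordinates, as OpenCV has them. Camera axes: x right, y down, z forward; pixel columns grow to the right and rows downward; lengths in mm; the calibration is good to about 2 mm. A picture is of the moment at which its call begins.
- bot.finish_job(): hands the job in, once; it reports no verdict.
Trained networks look in a picture, given as the dict that the camera call returned (one of the last four; its "shot" number tells which), for a name from the list of things; names that differ only in an ending like _2 or _b are one class to them, and where a whole thing is asked for, a point or a joint stands for the part that bears it (a point fixed in the world has none). Each returns a list of dicts, best first, with "confidence" (0 to 1); they miss things now and then, are a little off and sometimes report something else, mostly with a low value. They report only what shows in the picture. A call takes as long as a camera call. They do not tell look-alikes from the thing itself.
- bot.look_for(label, picture): "rect" ([left, top, right, bottom] in pixels, round what is visible of it).
- bot.trace(label, picture): "pixels" (384x512 bool, what is visible of it) and "rect" ([left, top, right, bottom] in pixels, round what is visible of it).
The state is a dict: "clock": time; "q": joint angles; "qvel": joint speeds; "joint_efforts": joint torques, N m; "eef_pos": TCP position; "eef_rot": TCP orientation; "force": force on the tool from outside, world axes, zero at the start; "ft_torque": the same for the moment, N m; "gripper_width": finger opening in mm.
Only numpy, scipy, OpenCV 4.12 (cv2) and the standard library are available. Lean on these libraries where they do the work, as an engineer would, in place of code of your own. Each camera call takes 0.05 s, during which the arm holds its last target. There are 200 camera calls.

## Working session

There is one attempt and no reset: what is moved stays moved. The work goes in short steps, Python scripts to look and compute and a shell command to move; the robot and the scene stay as the last step left them, time stands still between calls to the robot, and variables do not carry over. Pictures are saved under pics/ and viewed, about 8 in all and at most 12, crops included, and the job is handed in when it is done.

```bash
mkdir -p pics
cat > h.py <<'E'
import numpy as np, cv2
from plant import bot
def K(p):
    f=p["color"].shape[0]/2/np.tan(np.radians(p["fovy"])/2); return f
def world(p,mask=None):
    f=K(p); d=p["depth"]; v,u=np.indices(d.shape)
    c=np.stack([(u-p["cx"])/f*d,(v-p["cy"])/f*d,d],-1)
    R=cv2.Rodrigues(np.array(p["rvec"],float))[0]
    return (c-np.array(p["tvec"]).reshape(3))@R
def save(p,n,rect=None,s=1):
    im=p["color"][:,:,::-1]
    if rect: l,t,r,b=rect; im=im[t:b,l:r]
    cv2.imwrite("pics/"+n,cv2.resize(im,None,fx=s,fy=s,interpolation=cv2.INTER_CUBIC))
E
python3 - <<'E'
from h import *
im=[]
for n in ("top","scene"):
    p=bot.capture(n); save(p,n+"1.png",s=1.5); W=world(p)
    print(n,p["cx"],p["cy"],p["fovy"])
    for l in ["board","scrap_tray","tool_tray","block_center","strip_center","step_center","rosette","tin","mallet"]:
        for r in bot.trace(l,p)[:3]:
            m=r["pixels"]&(p["depth"]>0); q=W[m]
            if len(q)<5: continue
            zt=np.percentile(q[:,2],90); t=q[q[:,2]>zt-6]
            print(l,round(r["confidence"],2),np.round(r["rect"]),"med",np.round(np.median(q,0)),"ztop",round(zt),"top box",np.round(cv2.minAreaRect(t[:,:2].astype(np.float32))[0]),np.round(cv2.minAreaRect(t[:,:2].astype(np.float32))[1]),round(cv2.minAreaRect(t[:,:2].astype(np.float32))[2]))
s=bot.get_state();print(s["eef_pos"],s["eef_rot"],s["clock"],s["gripper_width"])
E
```

```text
top 259.31307461009044 192.8519375760783 47.76904789883834
board 0.76 [196.  89. 371. 253.] med [560.  -5.  35.] ztop 46 top box [576. -17.] [301. 319.] 8
board 0.64 [282. 197. 300. 217.] med [490. -36.  57.] ztop 59 top box [491. -36.] [30. 32.] 83
scrap_tray 0.75 [127. 152. 208. 259.] med [501. 218.   4.] ztop 29 top box [503. 212.] [201. 156.] 7
scrap_tray 0.51 [222. 122. 248. 151.] med [629.  65.  79.] ztop 81 top box [635.  65.] [44. 45.] 89
tool_tray 0.95 [349. 121. 439. 224.] med [ 574. -263.    5.] ztop 30 top box [ 565. -257.] [201. 157.] 8
block_center 0.58 [281. 198. 298. 218.] med [490. -36.  57.] ztop 59 top box [491. -36.] [30. 32.] 83
strip_center 0.89 [151. 308. 166. 335.] med [268. 224.  18.] ztop 20 top box [267. 226.] [48. 25.] 1
strip_center 0.73 [182. 276. 202. 302.] med [334. 161.  19.] ztop 21 top box [334. 162.] [22. 47.] 59
strip_center 0.62 [234. 272. 256. 301.] med [341.  52.  19.] ztop 21 top box [341.  51.] [24. 47.] 72
step_center 0.6 [317. 191. 336. 216.] med [ 494. -115.   49.] ztop 60 top box [ 500. -108.] [18. 28.] 60
rosette 0.57 [291. 106. 334. 151
[... 1335 characters left out ...]
 [263. 176. 283. 189.] med [475.  75.  54.] ztop 57 top box [471.  76.] [48. 28.] 53
strip_center 0.68 [285. 141. 297. 160.] med [347. 163.  18.] ztop 21 top box [338. 165.] [23. 52.] 59
strip_center 0.58 [246. 151. 256. 169.] med [352.  54.  19.] ztop 21 top box [345.  56.] [21. 53.] 75
step_center 0.61 [186. 201. 207. 219.] med [ 506. -112.   48.] ztop 60 top box [ 503. -104.] [20. 30.] 59
tin 0.87 [281. 217. 304. 250.] med [649.  66.  77.] ztop 82 top box [639.  69.] [44. 45.] 74
mallet 0.87 [293. 239. 336. 319.] med [788.  57. 100.] ztop 190 top box [773.  65.] [30. 31.] 51
[ 268.91067209 -564.19215362  231.30870066] [-0.68968315 -0.15594975  0.68969945 -0.15598554] 1.0 85.25459007996338
```

View pics/top1.png

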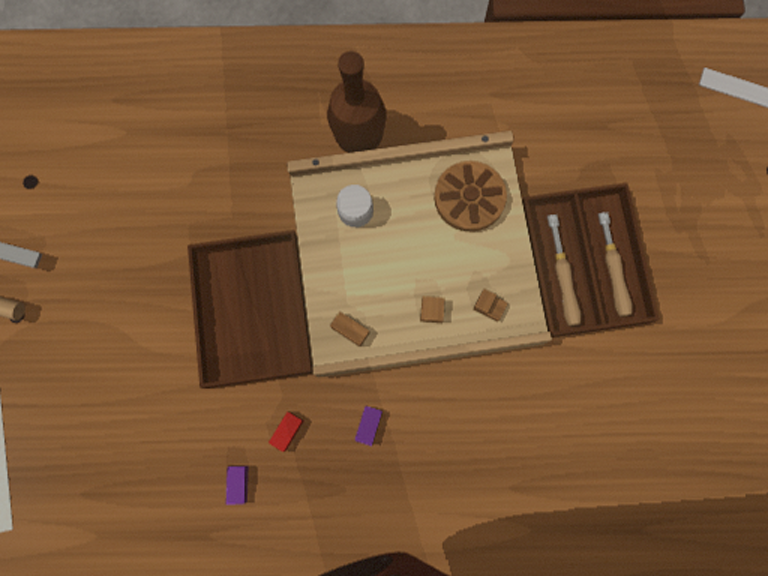

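The board fills the middle of the picture and is yawed about 7.5°. The empty scrap tray is on the left (+y), around (250,310), and the divided tool tray is on the right, around (595,260).

Strip candidates:
- brown piece on the board (350,329)
- purple piece (237,484)
- red piece (286,431)
- purple piece (369,425)

I choose the brown one on the board. The block is at (433,309) and the stepped piece at (490,304).

```bash
cat >> h.py <<'E'
C=np.array([576.,-17.]); a=np.radians(7.5); UX=np.array([np.cos(a),np.sin(a)]); UY=np.array([-np.sin(a),np.cos(a)])
def tob(w): w=np.asarray(w)[...,:2]-C; return np.stack([w@UX,w@UY],-1)
def tow(b): return C+b[0]*UX+b[1]*UY
def look(cam="top"):
    p=bot.capture(cam); W=world(p); B=tob(W); z=W[...,2]
    hsv=cv2.cvtColor(p["color"],cv2.COLOR_RGB2HSV)
    m=(p["depth"]>0)&(B[...,0]>-134)&(B[...,0]<10)&(abs(B[...,1])<185)&(z>44)&(z<66)
    n,L,st,_=cv2.connectedComponentsWithStats(m.astype(np.uint8))
    for i in range(1,n):
        if st[i,4]<25: continue
        k=L==i; r=cv2.minAreaRect(B[k].astype(np.float32))
        print(cam,"board xy",np.round(r[0],1),"size",np.round(r[1]),"ang",round(r[2]),"zmax",round(np.percentile(z[k],95)),"hsv",np.round(hsv[k].mean(0)),"px",st[i,:4])
    m=(p["depth"]>0)&(B[...,0]>-134)&(B[...,0]<50)&(B[...,1]>172)&(B[...,1]<300)&(z>14)
    n,L,st,_=cv2.connectedComponentsWithStats(m.astype(np.uint8))
    for i in range(1,n):
        if st[i,4]>25: k=L==i; print("  tray",np.round(np.median(B[k],0)),"z",np.round(np.percentile(z[k],[50,95])),st[i,4])
    return p
def tool():
    from scipy.spatial.transform import Rotation as Ro
    s=bot.get_state(); R=Ro.from_quat(s["eef_rot"]).as_matrix()
    j=R[:,1]; yaw=np.degrees(np.arctan2(j[1],j[0]))
    print("t",round(s["clock"],1),"tcp",np.round(s["eef_pos"],1),"board",np.round(tob(s["eef_pos"]),1),"jaw dir deg (board)",round(yaw-7.5,1),"down",np.round(R[:,0],2),"F",np.round(s["force"],1),"w",round(s["gripper_width"],1),"q6",round(s["q"][5],2))
E
python3 - <<'E'
from h import *
p=look(); save(p,"crop1.png",(200,180,345,245),5); look("scene"); tool()
E
```

```text
top board xy [-91.8 -86.7] size [37. 29.] ang 54 zmax 60 hsv [ 15. 143. 120.] px [316 192  23  22]
top board xy [-86.   -8.4] size [30. 32.] ang 76 zmax 59 hsv [ 15. 141. 135.] px [280 197  17  18]
top board xy [-96.2 104.4] size [48. 24.] ang 49 zmax 57 hsv [ 15. 144. 126.] px [220 207  26  23]
scene board xy [-92.2 106.7] size [48. 28.] ang 50 zmax 58 hsv [ 14. 127. 155.] px [262 174  22  14]
scene board xy [-82.4  -6.3] size [30. 35.] ang 77 zmax 60 hsv [ 14. 128. 169.] px [223 190  15  16]
scene board xy [-87.4 -85.4] size [39. 31.] ang 55 zmax 61 hsv [ 14. 129. 153.] px [187 200  20  15]
t 1.1 tcp [ 268.9 -564.2  231.4] board [-375.9 -502.4] jaw dir deg (board) -72.0 down [ 0. -0. -1.] F [-0.2  0.3  0.5] w 85.2 q6 -0.13
```

View pics/crop1.png

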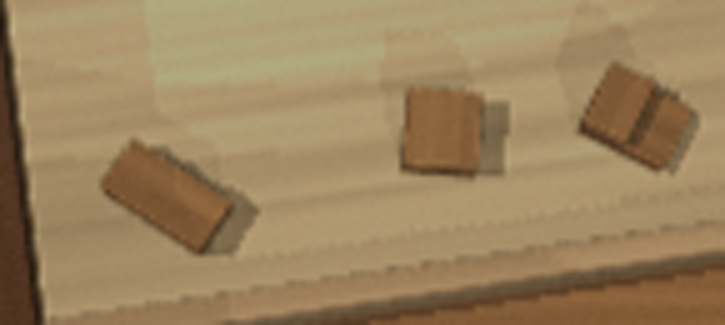

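The crop shows three brown offcuts: the strip at top px (233,219), the block at (288,206) and the two-level step at (327,203). I'll use the brown strip on the board and leave the red and purple pieces alone. Next I close the fingers and go to a point behind the strip.

```bash
python3 -m pendant '[[-1,0.014,0.039,0,0.14],[-1,0.014,0.039,0,0.14],[-1,0.014,0.039,0,0.14],[-1,0.014,0.039,0,0.14],[-1,0.014,0.039,0,0.14],[-1,0.014,0.039,0,0.14],[-1,0.014,0.039,0,0.14],[-1,0.014,0.039,0,0.14],[-1,0.014,0.039,0,0.14],[-1,0.014,0.039,0,0],[-1,0.014,0.039,0,0],[-1,0.014,0.039,0,0],[-1,0.014,0.039,0,0],[-1,0.014,0.039,0,0],[-1,0.011,0.033,0,0],[-1,0,0,0,0]]' 20; python3 -c "
from h import *
tool(); print(tow((-95,45)))"
```

```text
clock: 2.7
eef_pos: [479.0, 37.0, 233.6]
eef_rot: [0.454, 0.54, -0.45, 0.547]
force: [-0.5, -0.8, 0.1]
gripper_width: -0.0
t 2.7 tcp [479.   37.  233.6] board [-89.2  66.2] jaw dir deg (board) 3.0 down [ 0.01 -0.   -1.  ] F [-0.5 -0.8  0.1] w -0.0 q6 -0.27
[475.93905952  15.2150305 ]
```

```bash
python3 -m pendant '[[-1,-0.003,-0.022,0,-0.05],[-1,0,0,0,0],[-1,0,0,-0.03,0],[-1,0,0,-0.03,0],[-1,0,0,-0.03,0],[-1,0,0,-0.03,0],[-1,0,0,-0.02,0],[-1,0,0,-0.01,0],[-1,0,0,0,0],[-1,0,0,0,0]]'; python3 -c "
from h import *
tool()"
```

```text
clock: 3.7
eef_pos: [476.8, 12.8, 82.2]
eef_rot: [0.469, 0.527, -0.462, 0.538]
force: [-0.4, 0.5, 0.6]
gripper_width: 0.1
t 3.7 tcp [476.8  12.8  82.2] board [-94.5  42.5] jaw dir deg (board) 0.2 down [ 0.02 -0.   -1.  ] F [-0.4  0.5  0.6] w 0.1 q6 -0.27
```

```bash
python3 -m pendant '[[-1,0,0,-0.015,0],[-1,0,0,-0.015,0],[-1,0,0,-0.007,0],[-1,0,0,-0.003,0],[-1,0,0,0,0],[-1,0,0,0,0]]'; python3 -c "
from h import *
tool(); p=look(); save(p,'crop2.png',(190,150,345,260),5)"
```

```text
clock: 4.3
eef_pos: [483.4, 11.7, 48.9]
eef_rot: [0.471, 0.523, -0.459, 0.542]
force: [0.0, -0.1, -0.2]
gripper_width: -0.2
t 4.3 tcp [483.4  11.7  48.9] board [-88.1  40.5] jaw dir deg (board) 0.2 down [ 0.03 -0.01 -1.  ] F [ 0.  -0.1 -0.2] w -0.2 q6 -0.27
top board xy [-91.8 -86.8] size [37. 29.] ang 54 zmax 60 hsv [ 14. 141. 112.] px [317 192  21  22]
top board xy [-97.7 102.6] size [43. 24.] ang 49 zmax 57 hsv [ 15. 143. 153.] px [225 208  21  22]
top board xy [-100.2   -5.5] size [22.  4.] ang 80 zmax 58 hsv [ 14. 148. 105.] px [282 211  12   4]
```

View pics/crop2.png

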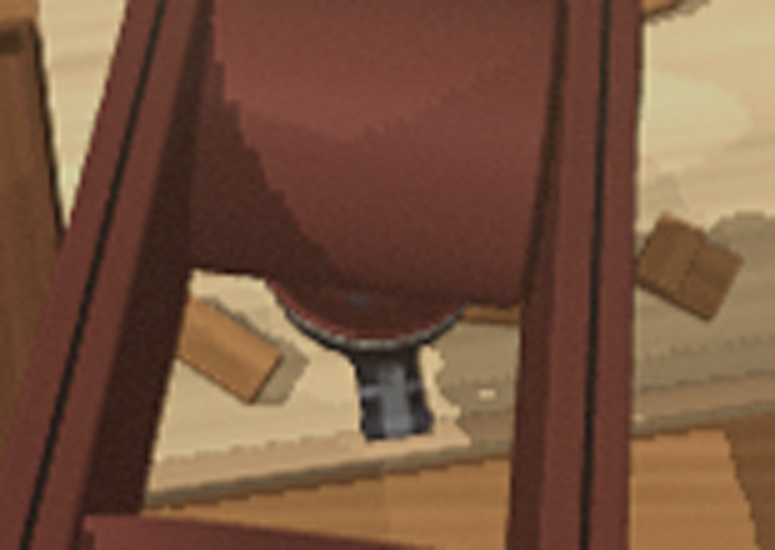

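The closed fingers are at crop (395,400), between the strip (230,350) and the block, with both clear. Now I lower to about 42 mm and push along +y of the board.

```bash
python3 -m pendant '[[-1,-0.006,-0.001,-0.004,0],[-1,-0.001,0,-0.003,0],[-1,0,0,0,0],[-1,-0.0007,0.005,0,0],[-1,-0.0007,0.005,0,0],[-1,-0.0007,0.005,0,0],[-1,-0.0007,0.005,0,0],[-1,-0.0007,0.005,0,0],[-1,-0.0007,0.005,0,0],[-1,-0.0007,0.005,0,0],[-1,-0.0007,0.005,0,0]]'; python3 -c "
from h import *
tool(); look(); look('scene')"
```

```text
clock: 5.45
eef_pos: [470.5, 54.0, 42.6]
eef_rot: [0.472, 0.522, -0.459, 0.543]
force: [-0.7, -0.0, 0.6]
gripper_width: -0.3
t 5.5 tcp [470.5  54.   42.6] board [-95.3  84.2] jaw dir deg (board) 0.2 down [ 0.03 -0.01 -1.  ] F [-0.7 -0.   0.6] w -0.3 q6 -0.18
top board xy [-91.6 -86.8] size [37. 28.] ang 55 zmax 61 hsv [ 15. 139. 123.] px [316 192  23  21]
top board xy [-86.5  -8.5] size [30. 32.] ang 76 zmax 59 hsv [ 15. 141. 124.] px [281 197  16  18]
scene board xy [-82.8 108.3] size [68. 30.] ang 86 zmax 63 hsv [ 14. 109. 144.] px [260 176  29  13]
scene board xy [-82.9  -6.3] size [30. 37.] ang 78 zmax 60 hsv [ 14. 126. 147.] px [223 190  15  16]
scene board xy [-87.9 -84.5] size [38. 30.] ang 49 zmax 61 hsv [ 14. 128. 144.] px [187 200  20  14]
```

```bash
python3 -m pendant '[[-1,-0.0007,0.005,0,0],[-1,-0.0007,0.005,0,0],[-1,-0.0007,0.005,0,0],[-1,-0.0007,0.005,0,0],[-1,-0.0007,0.005,0,0],[-1,-0.0007,0.005,0,0],[-1,-0.0007,0.005,0,0],[-1,-0.0007,0.005,0,0],[-1,-0.0007,0.005,0,0],[-1,-0.0007,0.005,0,0]]'; python3 -c "
from h import *
tool(); p=look('scene');save(p,'s2.png',(170,130,400,290),3.4)"
```

```text
clock: 6.55
eef_pos: [462.9, 108.0, 42.6]
eef_rot: [0.472, 0.522, -0.459, 0.542]
force: [0.5, 0.2, -0.2]
gripper_width: 0.0
t 6.5 tcp [462.9 108.   42.6] board [-95.8 138.7] jaw dir deg (board) 0.2 down [ 0.03 -0.01 -1.  ] F [ 0.5  0.2 -0.2] w 0.0 q6 -0.06
scene board xy [-78.6 152.5] size [49. 35.] ang 86 zmax 62 hsv [ 13. 112. 136.] px [281 171  24  14]
scene board xy [-82.8  -6.3] size [30. 37.] ang 77 zmax 60 hsv [ 14. 128. 161.] px [223 190  15  16]
scene board xy [-87.7 -84.8] size [38. 32.] ang 56 zmax 61 hsv [ 14. 129. 150.] px [187 200  20  14]
  tray [-77. 188.] z [412. 445.] 1010
  tray [-72. 176.] z [292. 301.] 36
  tray [-71. 175.] z [52. 55.] 27
```

View pics/s2.png

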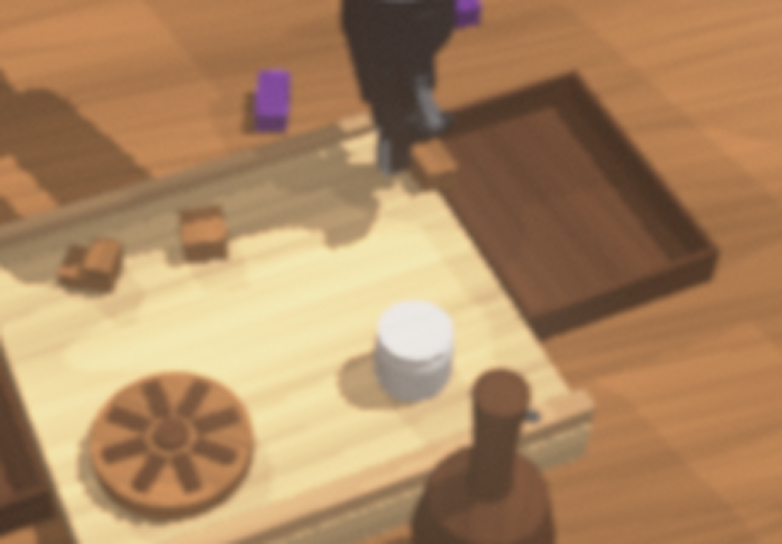

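The strip overhangs the edge just ahead of the fingers, at crop (435,155). The block and step are untouched. I continue over the edge.

```bash
python3 -m pendant '[[-1,-0.0007,0.005,0,0],[-1,-0.0007,0.005,0,0],[-1,-0.0007,0.005,0,0],[-1,-0.0007,0.005,0,0],[-1,-0.0007,0.005,0,0],[-1,-0.0007,0.005,0,0],[-1,-0.0007,0.005,0,0],[-1,-0.0007,0.005,0,0],[-1,0,0,0,0],[-1,0,0,0.01,0],[-1,0,0,0.02,0],[-1,0,0,0.02,0],[-1,0.002,-0.02,0.01,0],[-1,0.003,-0.03,0,0],[-1,0.004,-0.03,0,0],[-1,0.004,-0.03,0,0],[-1,0.004,-0.03,0,0],[-1,0.004,-0.02,0,0],[-1,0,0,0,0]]'; python3 -c "
from h import *
tool(); p=look('scene');save(p,'s3.png',(170,130,400,290),3.4)"
```

```text
clock: 8.5
eef_pos: [479.8, -14.4, 113.3]
eef_rot: [0.472, 0.52, -0.457, 0.546]
force: [0.4, 0.8, 0.0]
gripper_width: 0.3
t 8.5 tcp [479.8 -14.4 113.3] board [-95.1  15.1] jaw dir deg (board) 0.3 down [ 0.04 -0.01 -1.  ] F [0.4 0.8 0. ] w 0.3 q6 -0.33
scene board xy [-82.9  -6.2] size [30. 35.] ang 77 zmax 60 hsv [ 14. 128. 173.] px [223 190  15  16]
scene board xy [-87.7 -85.1] size [39. 31.] ang 56 zmax 61 hsv [ 14. 124. 122.] px [187 200  20  15]
  tray [-84. 185.] z [28. 31.] 157
```

View pics/s3.png

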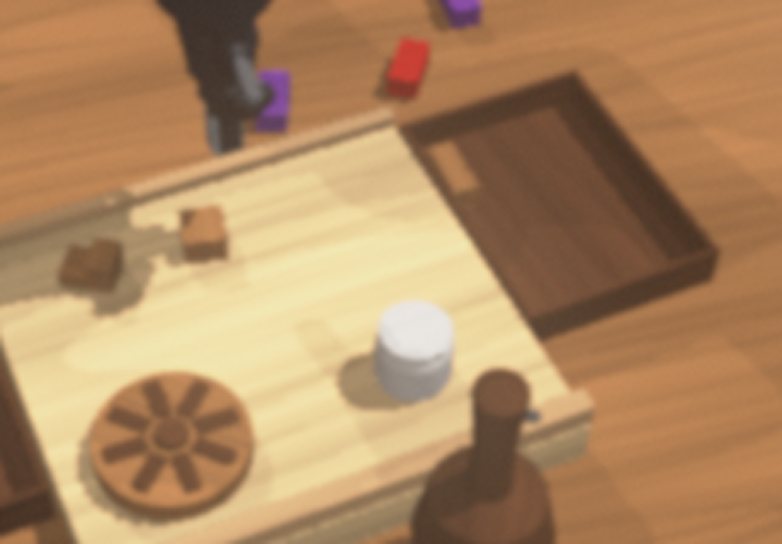

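The strip now lies flat in the tray near its wall, at crop (452,167), board x −84. To avoid stacking, I push the block about 16° diagonally, towards board x ≈ −35 at the edge.

```bash
python3 -m pendant '[[-1,0.003,-0.02,0,-0.1],[-1,0.003,-0.02,0,-0.1],[-1,0.002,-0.015,0,-0.09],[-1,0,0,0,0],[-1,0,0,-0.02,0],[-1,0,0,-0.015,0],[-1,0,0,0,0]]'; python3 -c "
from h import *
tool(); print(tow((-94,-40)))"
```

```text
clock: 9.25
eef_pos: [487.6, -62.8, 79.8]
eef_rot: [0.544, 0.447, -0.529, 0.473]
force: [-0.2, 0.2, -0.2]
gripper_width: 0.1
t 9.2 tcp [487.6 -62.8  79.8] board [-93.7 -33.8] jaw dir deg (board) -16.3 down [ 0.04 -0.02 -1.  ] F [-0.2  0.2 -0.2] w 0.1 q6 -0.13
[488.02523072 -68.92725652]
```

```bash
python3 -m pendant '[[-1,0,-0.006,0,0],[-1,-0.001,0,-0.01,0],[-1,-0.002,0,-0.01,0],[-1,-0.001,0,-0.007,0],[-1,0,0,0,0]]'; python3 -c "
from h import *
tool(); look('scene')"
```

```text
clock: 9.75
eef_pos: [483.9, -67.1, 52.6]
eef_rot: [0.543, 0.448, -0.528, 0.475]
force: [-0.3, 0.4, -0.3]
gripper_width: -0.2
t 9.8 tcp [483.9 -67.1  52.6] board [-97.9 -37.6] jaw dir deg (board) -15.9 down [ 0.04 -0.01 -1.  ] F [-0.3  0.4 -0.3] w -0.2 q6 -0.15
scene board xy [-82.9  -6.3] size [30. 36.] ang 77 zmax 60 hsv [ 14. 128. 177.] px [223 190  15  16]
scene board xy [-86.3 -38.4] size [21. 10.] ang 79 zmax 66 hsv [ 16.  72. 137.] px [211 195  10   5]
scene board xy [-88. -85.] size [39. 31.] ang 55 zmax 61 hsv [ 14. 124. 123.] px [187 200  20  14]
  tray [-84. 185.] z [28. 31.] 156
```

```bash
python3 -m pendant '[[-1,0.004,0.001,-0.006,0],[-1,0,0,-0.004,0],[-1,0,0,0,0],[-1,0.0007,0.005,0,0],[-1,0.0007,0.005,0,0],[-1,0.0007,0.005,0,0],[-1,0.0007,0.005,0,0],[-1,0.0007,0.005,0,0],[-1,0.0007,0.005,0,0],[-1,0.0007,0.005,0,0],[-1,0.0007,0.005,0,0],[-1,0.0007,0.005,0,0],[-1,0.0007,0.005,0,0],[-1,0.0007,0.005,0,0],[-1,0.0007,0.005,0,0],[-1,0.0007,0.005,0,0]]'; python3 -c "
from h import *
tool(); p=look('scene'); save(p,'s4.png',(170,130,400,290),3.4)"
```

```text
clock: 11.4
eef_pos: [499.6, 4.3, 43.4]
eef_rot: [0.544, 0.447, -0.527, 0.476]
force: [-0.3, -0.2, -0.8]
gripper_width: -0.1
t 11.4 tcp [499.6   4.3  43.4] board [-73.   31.1] jaw dir deg (board) -16.0 down [ 0.04 -0.02 -1.  ] F [-0.3 -0.2 -0.8] w -0.1 q6 0.01
scene board xy [-66.4  47.7] size [52. 35.] ang 73 zmax 62 hsv [ 14. 114. 162.] px [243 188  24  15]
scene board xy [-88.  -84.7] size [39. 31.] ang 55 zmax 61 hsv [ 14. 125. 123.] px [187 200  20  14]
  tray [-84. 185.] z [28. 30.] 160
```

View pics/s4.png

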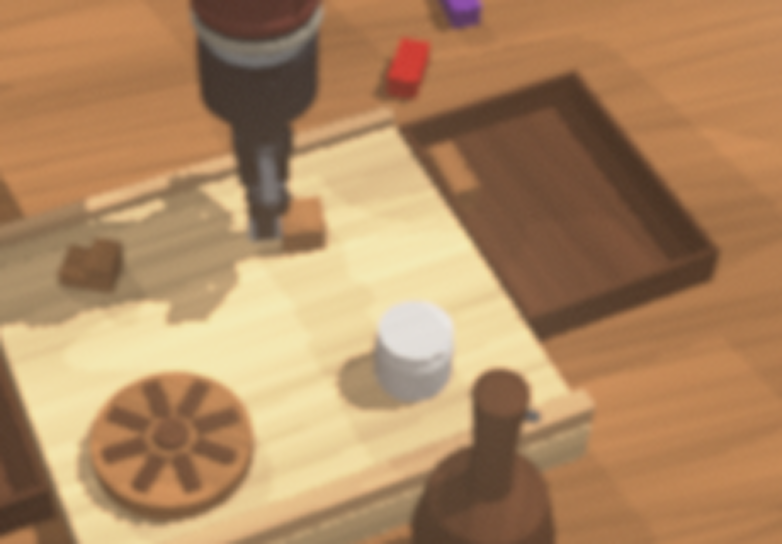

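The block is square on the finger face, at crop (305,223). Continuing, with a bit less x.

```bash
python3 -m pendant '[[-1,0.0004,0.005,0,0],[-1,0.0004,0.005,0,0],[-1,0.0004,0.005,0,0],[-1,0.0004,0.005,0,0],[-1,0.0004,0.005,0,0],[-1,0.0004,0.005,0,0],[-1,0.0004,0.005,0,0],[-1,0.0004,0.005,0,0],[-1,0.0004,0.005,0,0],[-1,0.0004,0.005,0,0],[-1,0.0004,0.005,0,0],[-1,0.0004,0.005,0,0],[-1,0.0004,0.005,0,0],[-1,0.0004,0.005,0,0],[-1,0.0004,0.005,0,0],[-1,0.0004,0.005,0,0]]'; python3 -c "
from h import *
tool(); p=look('scene'); print(tob(world(p)[200:203,300]))"
```

```text
clock: 13.05
eef_pos: [506.5, 91.7, 43.4]
eef_rot: [0.544, 0.447, -0.527, 0.476]
force: [-0.9, -0.4, -0.4]
gripper_width: 0.3
t 13.1 tcp [506.5  91.7  43.4] board [-54.7 116.9] jaw dir deg (board) -16.0 down [ 0.04 -0.02 -1.  ] F [-0.9 -0.4 -0.4] w 0.3 q6 0.2
scene board xy [-42.5 134.8] size [35. 55.] ang 3 zmax 63 hsv [ 14. 112. 148.] px [280 182  24  15]
scene board xy [-87.9 -84.7] size [39. 32.] ang 55 zmax 61 hsv [ 14. 125. 124.] px [187 200  20  15]
  tray [-89. 175.] z [431. 461.] 753
  tray [-83. 185.] z [28. 31.] 153
[[-25.21553131 146.47518567]
 [-20.69348122 144.09357521]
 [-18.41703708 143.00192585]]
```

```bash
python3 -m pendant '[[-1,0.0004,0.005,0,0],[-1,0.0004,0.005,0,0],[-1,0.0004,0.005,0,0],[-1,0.0004,0.005,0,0],[-1,0.0004,0.005,0,0],[-1,0.0004,0.005,0,0],[-1,0.0004,0.005,0,0],[-1,0.0004,0.005,0,0],[-1,0.0004,0.005,0,0],[-1,0.0004,0.005,0,0],[-1,0.0004,0.005,0,0],[-1,0.0004,0.005,0,0],[-1,0,0,0,0],[-1,0,0,0.015,0],[-1,0,0,0.02,0],[-1,0,0,0.02,0]]'; python3 -c "
from h import *
tool(); p=look('scene'); save(p,'s5.png',(170,130,400,290),3.4)"
```

```text
clock: 14.7
eef_pos: [508.7, 157.6, 98.2]
eef_rot: [0.542, 0.449, -0.529, 0.475]
force: [0.3, 0.2, 0.4]
gripper_width: -0.3
t 14.7 tcp [508.7 157.6  98.2] board [-43.9 181.8] jaw dir deg (board) -15.9 down [ 0.04 -0.02 -1.  ] F [0.3 0.2 0.4] w -0.3 q6 0.32
scene board xy [-88.  -85.4] size [40. 32.] ang 59 zmax 61 hsv [ 14. 124. 121.] px [187 200  20  15]
  tray [-16. 199.] z [420. 473.] 3919
  tray [-30. 175.] z [166. 186.] 26
  tray [-84. 185.] z [28. 31.] 156
  tray [-27. 196.] z [32. 37.] 172
```

View pics/s5.png

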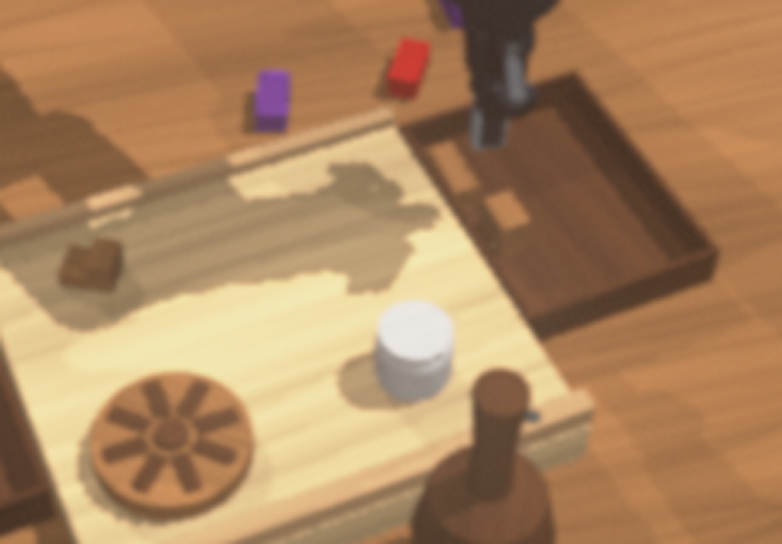

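The block is in the tray at crop (508,210), and the strip is unmoved beside it. Next is the step: I go behind it and push about 22° diagonally, to reach the edge at board x ≈ +10.

```bash
python3 -m pendant '[[-1,-0.002,-0.02,0,-0.05],[-1,-0.002,-0.03,0,-0.055],[-1,-0.002,-0.035,0,0],[-1,-0.002,-0.035,0,0],[-1,-0.002,-0.035,0,0],[-1,-0.002,-0.035,0,0],[-1,-0.002,-0.035,0,0],[-1,-0.002,-0.035,0,0],[-1,-0.002,-0.03,0,0],[-1,-0.001,-0.015,0,0],[-1,0,0,0,0],[-1,0,0,0,0]]'; python3 -c "
from h import *
tool(); look();p=look('scene'); print(tow((-105,-124)))"
```

```text
clock: 15.95
eef_pos: [495.5, -160.6, 115.2]
eef_rot: [0.572, 0.412, -0.547, 0.451]
force: [0.5, 0.3, -0.6]
gripper_width: 0.2
t 15.9 tcp [ 495.5 -160.6  115.2] board [ -98.6 -131.9] jaw dir deg (board) -22.2 down [ 0.06 -0.02 -1.  ] F [ 0.5  0.3 -0.6] w 0.2 q6 -0.22
top board xy [-89.7 -84.4] size [31. 28.] ang 55 zmax 60 hsv [ 15. 140. 132.] px [316 192  19  20]
  tray [-35. 195.] z [33. 36.] 197
  tray [-92. 183.] z [28. 30.] 249
scene board xy [-87.6 -84.9] size [39. 33.] ang 58 zmax 61 hsv [ 14. 128. 162.] px [187 200  20  15]
  tray [-83. 185.] z [28. 31.] 159
  tray [-25. 196.] z [33. 37.] 170
[ 488.08353739 -153.64441299]
```

```bash
python3 -m pendant '[[-1,-0.007,0.004,0,0],[-1,-0.001,0,-0.02,0],[-1,-0.002,0,-0.02,0],[-1,-0.002,0,-0.01,0],[-1,0,0,0,0],[-1,0,0,0,0]]'; python3 -c "
from h import *
tool()"
```

```text
clock: 16.65
eef_pos: [482.5, -149.5, 64.6]
eef_rot: [0.57, 0.414, -0.545, 0.454]
force: [0.4, 0.2, 0.6]
gripper_width: -0.3
t 16.6 tcp [ 482.5 -149.5   64.6] board [-110.  -119.2] jaw dir deg (board) -21.7 down [ 0.06 -0.02 -1.  ] F [0.4 0.2 0.6] w -0.3 q6 -0.22
```

```bash
python3 -m pendant '[[-1,0.006,-0.005,0,0],[-1,0,0,-0.01,0],[-1,0,0,-0.008,0],[-1,0,0,-0.004,0],[-1,0,0,0,0]]'; python3 -c "
from h import *
tool(); look(); p=look('scene'); save(p,'s6.png',(170,160,300,260),6)"
```

```text
clock: 17.15
eef_pos: [491.0, -155.7, 43.2]
eef_rot: [0.571, 0.413, -0.544, 0.455]
force: [0.0, 0.3, 0.2]
gripper_width: 0.2
t 17.1 tcp [ 491.  -155.7   43.2] board [-102.4 -126.4] jaw dir deg (board) -21.7 down [ 0.07 -0.02 -1.  ] F [0.  0.3 0.2] w 0.2 q6 -0.22
top board xy [-86.1 -79.4] size [19. 29.] ang 56 zmax 61 hsv [ 15. 140. 139.] px [316 192  14  18]
  tray [-35. 195.] z [33. 36.] 197
  tray [-92. 183.] z [28. 30.] 250
scene board xy [-88.5 -84.8] size [40. 31.] ang 55 zmax 61 hsv [ 14. 129. 161.] px [187 200  20  15]
scene board xy [ -92.  -124.6] size [24. 15.] ang 89 zmax 65 hsv [ 15.  61. 118.] px [173 205  11   8]
  tray [-83. 185.] z [28. 31.] 154
  tray [-24. 195.] z [32. 37.] 171
```

View pics/s6.png

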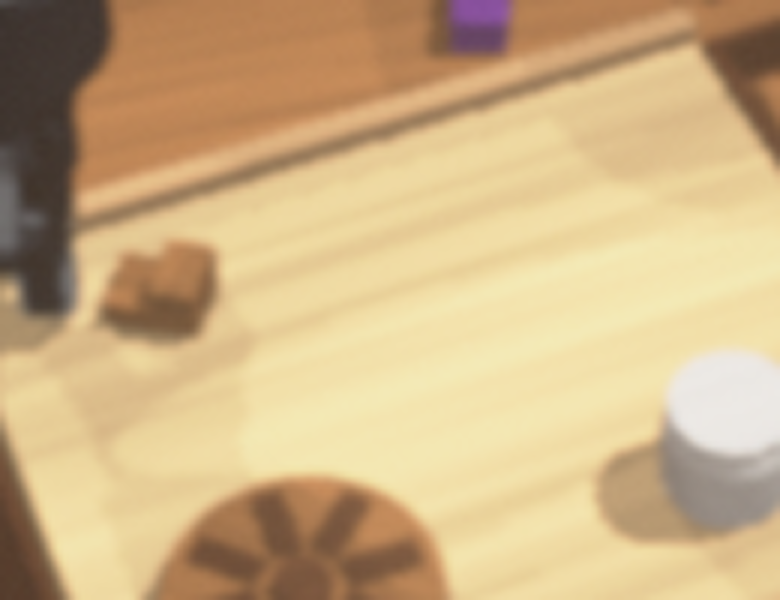

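The fingers sit behind the low half of the step, tip at crop (50,300) and step at (160,285). Pushing now.

```bash
python3 -m pendant '[[-1,-0.001,0,-0.002,0],[-1,0.001,0.005,0,0],[-1,0.001,0.005,0,0],[-1,0.001,0.005,0,0],[-1,0.001,0.005,0,0],[-1,0.001,0.005,0,0],[-1,0.001,0.005,0,0],[-1,0.001,0.005,0,0],[-1,0.001,0.005,0,0],[-1,0.001,0.005,0,0],[-1,0.001,0.005,0,0],[-1,0.001,0.005,0,0],[-1,0.001,0.005,0,0],[-1,0.001,0.005,0,0],[-1,0.001,0.005,0,0]]'; python3 -c "
from h import *
tool(); look(); p=look('scene'); save(p,'s7.png',(170,160,300,260),6)"
```

```text
clock: 18.75
eef_pos: [506.1, -79.8, 42.7]
eef_rot: [0.571, 0.412, -0.544, 0.456]
force: [0.1, -0.4, -0.2]
gripper_width: -0.4
t 18.8 tcp [506.1 -79.8  42.7] board [-77.5 -53.2] jaw dir deg (board) -21.7 down [ 0.07 -0.02 -1.  ] F [ 0.1 -0.4 -0.2] w -0.4 q6 -0.06
top board xy [-79.8 -19.6] size [33. 28.] ang 82 zmax 61 hsv [ 15. 140. 137.] px [285 194  17  16]
  tray [-35. 195.] z [33. 36.] 199
  tray [-92. 183.] z [27. 30.] 250
scene board xy [-74.9 -30.9] size [33. 63.] ang 1 zmax 62 hsv [ 14. 113. 150.] px [208 193  28  18]
  tray [-83. 185.] z [28. 30.] 156
  tray [-25. 195.] z [32. 37.] 173
```

View pics/s7.png

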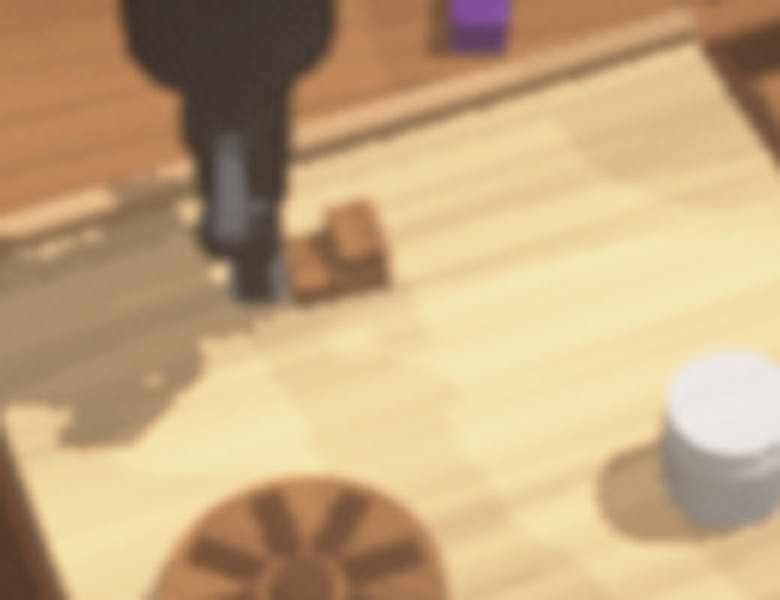

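The step has slid off-centre towards −x on the finger face and turned, now at crop (335,250), board about (−79,−20). I'll back off. First I push it in +x from the near side on its long flank, then straight in +y.

```bash
python3 -m pendant '[[-1,-0.002,-0.01,0,0],[-1,0,0,0,0],[-1,0,0,0.025,0],[-1,0,0,0.025,0],[-1,-0.005,0,0,-0.148],[-1,-0.005,0.004,0,-0.148],[-1,-0.006,0.006,0,-0.148],[-1,-0.006,0.006,0,-0.148],[-1,-0.006,0.006,0,-0.148],[-1,-0.006,0.006,0,-0.148],[-1,-0.005,0.006,0,-0.148],[-1,0,0.004,0,-0.148],[-1,0,0,0,0]]'; python3 -c "
from h import *
tool(); look(); look('scene'); print(tow((-116,-20)))"
```

```text
clock: 20.15
eef_pos: [462.2, -56.9, 95.1]
eef_rot: [-0.705, -0.015, 0.706, -0.067]
force: [0.2, 0.0, -0.2]
gripper_width: -0.2
t 20.1 tcp [462.2 -56.9  95.1] board [-118.1  -24.7] jaw dir deg (board) -90.8 down [ 0.   -0.07 -1.  ] F [ 0.2  0.  -0.2] w -0.2 q6 1.25
  tray [-35. 195.] z [33. 36.] 201
  tray [-92. 183.] z [28. 30.] 252
scene board xy [-76.6 -19. ] size [38. 32.] ang 86 zmax 61 hsv [ 14. 126. 162.] px [217 193  19  17]
  tray [-85. 185.] z [27. 31.] 156
  tray [-24. 195.] z [33. 37.] 175
[463.60291993 -51.96993553]
```

```bash
python3 -m pendant '[[-1,0,0.006,-0.015,0],[-1,0,0.002,-0.015,0],[-1,0,0.001,-0.01,0],[-1,0,0,0,0]]'; python3 -c "
from h import *
tool()"
```

```text
clock: 20.65
eef_pos: [463.0, -49.8, 54.6]
eef_rot: [0.706, 0.02, -0.705, 0.073]
force: [0.0, -0.1, -0.7]
gripper_width: -0.2
t 20.6 tcp [463.  -49.8  54.6] board [-116.3  -17.8] jaw dir deg (board) -89.9 down [ 0.01 -0.07 -1.  ] F [ 0.  -0.1 -0.7] w -0.2 q6 1.26
```

```bash
python3 -m pendant '[[-1,0,0,-0.008,0],[-1,0,0,-0.004,0],[-1,0,0,0,0],[-1,0.005,0.0007,0,0],[-1,0.005,0.0007,0,0],[-1,0.005,0.0007,0,0],[-1,0.005,0.0007,0,0],[-1,0.005,0.0007,0,0],[-1,0.005,0.0007,0,0],[-1,0.005,0.0007,0,0],[-1,0.005,0.0007,0,0],[-1,0.005,0.0007,0,0],[-1,0.005,0.0007,0,0]]'; python3 -c "
from h import *
tool(); look('scene')"
```

```text
clock: 21.95
eef_pos: [519.2, -43.1, 43.7]
eef_rot: [0.707, 0.021, -0.703, 0.074]
force: [1.2, -0.2, -0.2]
gripper_width: -0.1
t 21.9 tcp [519.2 -43.1  43.7] board [-59.7 -18.5] jaw dir deg (board) -89.8 down [ 0.01 -0.08 -1.  ] F [ 1.2 -0.2 -0.2] w -0.1 q6 1.3
scene board xy [-38.6 -17.1] size [38. 46.] ang 88 zmax 63 hsv [ 14. 115. 153.] px [224 203  20  21]
  tray [-84. 185.] z [28. 31.] 157
  tray [-25. 196.] z [33. 36.] 170
```

```bash
python3 -m pendant '[[-1,0.005,0.0007,0,0],[-1,0.005,0.0007,0,0],[-1,0.005,0.0007,0,0],[-1,0.005,0.0007,0,0],[-1,0.005,0.0007,0,0],[-1,0.005,0.0007,0,0],[-1,0,0,0,0],[-1,-0.01,0,0,0],[-1,-0.005,0,0,0],[-1,0,0,0.025,0],[-1,0,0,0.03,0],[-1,0,-0.01,0,0.148],[-1,0,-0.01,0,0.148],[-1,0.005,-0.01,0,0.148],[-1,0.005,-0.01,0,0.148],[-1,0.005,0,0,0.148],[-1,0.005,0,0,0.148],[-1,0.005,0,0,0.148],[-1,0,0,0,0.148],[-1,0,0,0,0]]'; python3 -c "
from h import *
tool(); look('scene'); look(); print(tow((-2,-52)))"
```

```text
clock: 24.0
eef_pos: [552.3, -79.1, 99.3]
eef_rot: [0.569, 0.417, -0.539, 0.461]
force: [0.2, 0.3, -0.8]
gripper_width: -0.1
t 24.0 tcp [552.3 -79.1  99.3] board [-31.6 -58.5] jaw dir deg (board) -20.7 down [ 0.07 -0.02 -1.  ] F [ 0.2  0.3 -0.8] w -0.1 q6 -0.05
scene board xy [ -1.1 -17.5] size [38. 21.] ang 89 zmax 60 hsv [ 14. 126. 176.] px [230 217  19  16]
  tray [-83. 185.] z [28. 31.] 158
  tray [-25. 196.] z [32. 36.] 176
top board xy [ -2.2 -26.2] size [23. 25.] ang 1 zmax 58 hsv [ 15. 139. 141.] px [285 159  12  13]
  tray [-35. 195.] z [33. 36.] 197
  tray [-92. 183.] z [28. 30.] 251
[580.80447227 -68.81618518]
```

```bash
python3 -m pendant '[[-1,0.009,0.003,0,0.145],[-1,0.009,0.003,0,0.145],[-1,0.006,0.003,0,0],[-1,0,0,0,0],[-1,0,0,-0.015,0],[-1,0,0,-0.015,0],[-1,0,0,-0.005,0],[-1,0,0,0,0]]'; python3 -c "
from h import *
tool()"
```

```text
clock: 24.9
eef_pos: [573.8, -68.7, 59.8]
eef_rot: [0.507, 0.49, -0.473, 0.528]
force: [0.5, 0.1, 0.7]
gripper_width: -0.0
t 24.9 tcp [573.8 -68.7  59.8] board [ -8.9 -51. ] jaw dir deg (board) -5.4 down [ 0.07 -0.   -1.  ] F [0.5 0.1 0.7] w -0.0 q6 -0.31
```

```bash
python3 -m pendant '[[-1,0.005,-0.004,0,0],[-1,0,0,-0.01,0],[-1,0,0,-0.006,0],[-1,0,0,0,0]]'; python3 -c "
from h import *
tool(); p=look('scene'); save(p,'s8.png',(200,170,360,290),5)"
```

```text
clock: 25.3
eef_pos: [579.1, -73.4, 42.3]
eef_rot: [0.508, 0.49, -0.474, 0.527]
force: [0.0, 0.3, 0.8]
gripper_width: 0.0
t 25.3 tcp [579.1 -73.4  42.3] board [ -4.2 -56.3] jaw dir deg (board) -5.5 down [ 0.07 -0.   -1.  ] F [0.  0.3 0.8] w 0.0 q6 -0.32
scene board xy [ -0.9 -17.1] size [38. 22.] ang 90 zmax 61 hsv [ 14. 127. 175.] px [230 217  19  16]
scene board xy [  3.7 -61.6] size [19.  9.] ang 45 zmax 63 hsv [ 15.  60. 119.] px [217 228   9   8]
  tray [-83. 185.] z [28. 31.] 156
  tray [-24. 195.] z [33. 36.] 174
```

View pics/s8.png

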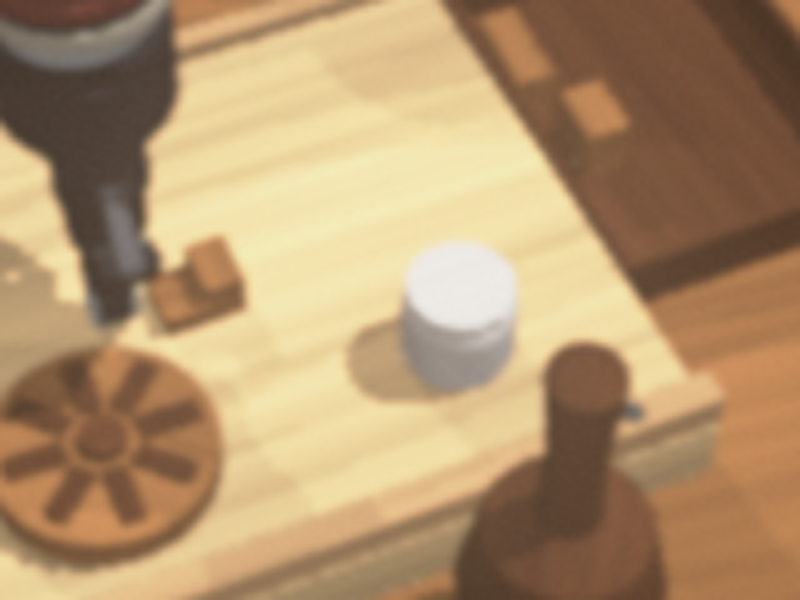

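The finger tip, at crop (115,310), is behind the step, at (200,285), and clear of the rosette. I push in +y and check partway.

```bash
sed -i 's/<10)&(abs/<38)\&(abs/' h.py; python3 -m pendant '[[-1,0.003,0,0,0],[-1,0,0.005,0,0],[-1,-0.0004,0.005,0,0],[-1,-0.0004,0.005,0,0],[-1,-0.0004,0.005,0,0],[-1,-0.0004,0.005,0,0],[-1,-0.0004,0.005,0,0],[-1,-0.0004,0.005,0,0],[-1,-0.0004,0.005,0,0],[-1,-0.0004,0.005,0,0]]'; python3 -c "
from h import *
tool(); look('scene'); look()"
```

```text
clock: 26.35
eef_pos: [579.8, -24.4, 44.0]
eef_rot: [0.508, 0.489, -0.473, 0.528]
force: [0.4, 0.2, 0.3]
gripper_width: -0.2
t 26.4 tcp [579.8 -24.4  44. ] board [ 2.9 -7.8] jaw dir deg (board) -5.4 down [ 0.07 -0.   -1.  ] F [0.4 0.2 0.3] w -0.2 q6 -0.23
scene board xy [ 7.7 12.6] size [61. 30.] ang 85 zmax 63 hsv [ 14. 112. 158.] px [239 213  29  18]
scene board xy [ 28.5 -84.6] size [75. 19.] ang 90 zmax 57 hsv [ 14. 129. 157.] px [198 239  35  15]
  tray [-83. 185.] z [28. 30.] 156
  tray [-25. 195.] z [32. 37.] 172
top board xy [ 4.9 22.3] size [38. 25.] ang 79 zmax 60 hsv [ 15. 137. 154.] px [257 157  19  15]
  tray [-35. 195.] z [33. 36.] 198
  tray [-92. 183.] z [27. 30.] 250
```

```bash
python3 -m pendant '[[-1,-0.0003,0.005,-0.002,0],[-1,-0.0003,0.005,0,0],[-1,-0.0006,0.005,0,0],[-1,-0.0006,0.005,0,0],[-1,-0.0006,0.005,0,0],[-1,-0.0006,0.005,0,0],[-1,-0.0006,0.005,0,0],[-1,-0.0006,0.005,0,0],[-1,-0.0006,0.005,0,0],[-1,-0.0006,0.005,0,0],[-1,-0.0006,0.005,0,0],[-1,-0.0006,0.005,0,0]]'; python3 -c "
from h import *
tool(); look('scene'); look()"
```

```text
clock: 27.65
eef_pos: [572.6, 40.5, 41.8]
eef_rot: [0.508, 0.489, -0.473, 0.528]
force: [-0.0, 0.2, -0.2]
gripper_width: -0.1
t 27.6 tcp [572.6  40.5  41.8] board [ 4.2 57.4] jaw dir deg (board) -5.4 down [ 0.07 -0.   -1.  ] F [-0.   0.2 -0.2] w -0.1 q6 -0.11
scene board xy [ 8.4 77.9] size [61. 30.] ang 86 zmax 63 hsv [ 14. 104. 159.] px [266 204  29  18]
scene board xy [ 29.  -85.5] size [18. 74.] ang 1 zmax 57 hsv [ 14. 132. 180.] px [198 239  34  15]
  tray [-82. 185.] z [28. 31.] 158
  tray [-25. 195.] z [33. 37.] 174
top board xy [ 26.4 -86.7] size [80. 23.] ang 90 zmax 57 hsv [ 14. 141. 148.] px [297 139  39  15]
top board xy [ 5.  89.6] size [34. 27.] ang 84 zmax 61 hsv [ 14. 140. 143.] px [225 162  18  15]
```

Step at board (5, 88) and stable on the face. I continue to the edge.

```bash
python3 -m pendant '[[-1,-0.0006,0.005,0,0],[-1,-0.0006,0.005,0,0],[-1,-0.0006,0.005,0,0],[-1,-0.0006,0.005,0,0],[-1,-0.0006,0.005,0,0],[-1,-0.0006,0.005,0,0],[-1,-0.0006,0.005,0,0],[-1,-0.0006,0.005,0,0],[-1,-0.0006,0.005,0,0],[-1,-0.0006,0.005,0,0],[-1,-0.0006,0.005,0,0]]'; python3 -c "
from h import *
tool(); look('scene')"
```

```text
clock: 28.85
eef_pos: [565.5, 99.9, 41.8]
eef_rot: [0.508, 0.489, -0.473, 0.528]
force: [0.6, -0.5, -0.3]
gripper_width: 0.4
t 28.9 tcp [565.5  99.9  41.8] board [  4.9 117.3] jaw dir deg (board) -5.4 down [ 0.07 -0.   -1.  ] F [ 0.6 -0.5 -0.3] w 0.4 q6 0.01
scene board xy [ 13.5 138.4] size [27. 61.] ang 4 zmax 63 hsv [ 14. 109. 138.] px [291 197  28  17]
scene board xy [ 27.8 -83.1] size [20. 73.] ang 0 zmax 57 hsv [ 14. 131. 181.] px [199 239  34  14]
  tray [-83. 175.] z [437. 471.] 945
  tray [-25. 196.] z [32. 36.] 167
```

```bash
python3 -m pendant '[[-1,-0.0006,0.005,0,0],[-1,-0.0006,0.005,0,0],[-1,-0.0006,0.005,0,0],[-1,-0.0006,0.005,0,0],[-1,-0.0006,0.005,0,0],[-1,-0.0006,0.005,0,0],[-1,-0.0006,0.005,0,0],[-1,-0.0006,0.005,0,0],[-1,-0.0006,0.005,0,0],[-1,-0.0006,0.005,0,0],[-1,-0.0006,0.005,0,0],[-1,-0.0006,0.005,0,0],[-1,0,0,0,0],[-1,0,0,0.02,0],[-1,0,0,0.03,0],[-1,0,-0.01,0.03,0],[-1,-0.01,-0.03,0.02,0],[-1,-0.02,-0.03,0,0],[-1,-0.02,-0.03,0,0],[-1,0,0,0,0]]'; python3 -c "
from h import *
tool(); p=look('scene'); save(p,'s9.png',(170,130,400,320),3.2)"
```

```text
clock: 30.9
eef_pos: [505.0, 63.7, 145.2]
eef_rot: [0.507, 0.49, -0.473, 0.529]
force: [1.5, 0.3, 0.6]
gripper_width: 0.1
t 30.9 tcp [505.   63.7 145.2] board [-59.9  89.3] jaw dir deg (board) -5.2 down [ 0.07 -0.   -1.  ] F [1.5 0.3 0.6] w 0.1 q6 -0.07
scene board xy [ 27.2 -84.3] size [76. 21.] ang 90 zmax 57 hsv [ 14. 130. 177.] px [198 239  35  15]
  tray [-84. 185.] z [28. 31.] 159
  tray [-13. 198.] z [32. 43.] 326
```

View pics/s9.png

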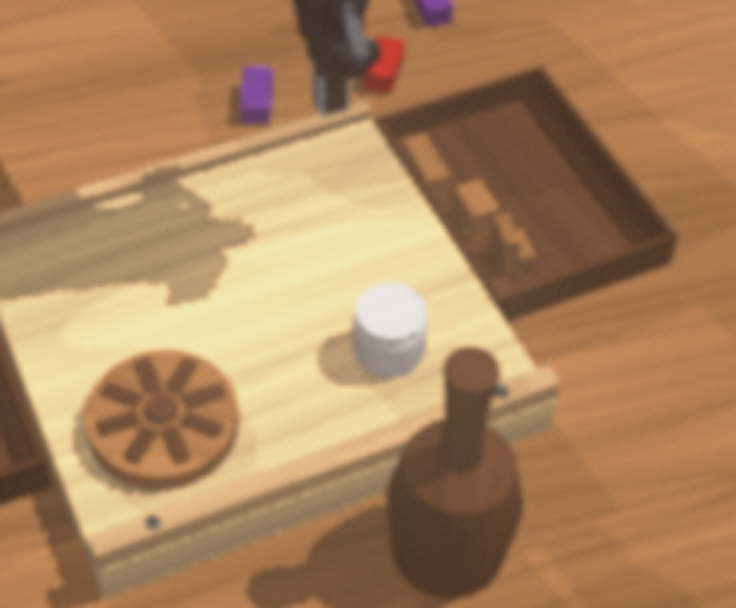

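All three offcuts lie in the tray: strip (425,157), block (477,196), step standing on end (515,235). The rosette, tin and mallet look unmoved. A last check with the top camera compares their positions with the first measurement.

Run:
```python
from h import *
p=bot.capture("top"); W=world(p); B=tob(W); z=W[...,2]
for n,c,r,lo,hi in [("rosette",(652,-95),65,48,62),("tin",(635,65),35,70,90),("mallet",(770,62),30,150,210)]:
    m=(p["depth"]>0)&(np.hypot(W[...,0]-c[0],W[...,1]-c[1])<r)&(z>lo)&(z<hi)
    print(n,m.sum(),np.round(cv2.minAreaRect(W[m][:,:2].astype(np.float32))[0],1) if m.sum() else "")
m=(p["depth"]>0)&(B[...,0]>-134)&(B[...,0]<50)&(B[...,1]>171)&(B[...,1]<305)&(z>14)&(z<60)
n,L,st,_=cv2.connectedComponentsWithStats(m.astype(np.uint8))
for i in range(1,n):
    if st[i,4]>20: k=L==i; print("tray piece board xy",np.round(B[k].min(0)),np.round(B[k].max(0)),"z95",round(np.percentile(z[k],95)))
m=(p["depth"]>0)&(abs(B[...,0])<130)&(abs(B[...,1])<158)&(z>44)&(z<66)
n,L,st,_=cv2.connectedComponentsWithStats(m.astype(np.uint8)); 
for i in range(1,n):
    if st[i,4]>20: print("on board",np.round(B[L==i].mean(0)),st[i,4])
for r in bot.trace("gouge_a",p)[:3]: print("gouge",round(r["confidence"],2),r["rect"])
tool()
```

```text
rosette 1722 [651.5 -94.1]
tin 0 
mallet 354 [769.6  62.9]
tray piece board xy [-50. 185.] [-17. 208.] z95 36
tray piece board xy [-115.  173.] [-67. 194.] z95 30
on board [ 63. -86.] 1744
gouge 0.8 [399.8, 143.4, 421.3, 209.3]
gouge 0.57 [367.5, 143.4, 391.6, 215.5]
gouge 0.56 [204.1, 90.5, 368.7, 253.4]
t 31.1 tcp [507.   66.3 145.4] board [-57.5  91.5] jaw dir deg (board) -5.1 down [ 0.08 -0.   -1.  ] F [-0.1  0.3 -0.3] w -0.1 q6 -0.06
```

The arm hides the tin and the step from above, so I move it aside and recheck.

```bash
python3 -m pendant '[[-1,-0.01,-0.02,0.03,0],[-1,-0.01,-0.04,0.02,0],[-1,-0.01,-0.04,0,0],[-1,-0.01,-0.04,0,0],[-1,-0.01,-0.04,0,0],[-1,-0.01,-0.04,0,0],[-1,0,-0.04,0,0],[-1,0,0,0,0],[-1,0,0,0,0]]'
python3 - <<'E'
from h import *
p=bot.capture("top"); W=world(p); B=tob(W); z=W[...,2]
save(p,"fin.png",(120,20,450,270),2.4)
m=(p["depth"]>0)&(np.hypot(W[...,0]-635,W[...,1]-65)<35)&(z>70)&(z<90)
print("tin",m.sum(),np.round(cv2.minAreaRect(W[m][:,:2].astype(np.float32))[0],1) if m.sum() else "")
m=(p["depth"]>0)&(B[...,0]>-134)&(B[...,0]<50)&(B[...,1]>171)&(B[...,1]<305)&(z>14)&(z<60)
n,L,st,_=cv2.connectedComponentsWithStats(m.astype(np.uint8))
for i in range(1,n):
    if st[i,4]>20: k=L==i; print("tray piece",np.round(B[k].min(0)),np.round(B[k].max(0)),"z95",round(np.percentile(z[k],95)))
E
```

```text
clock: 31.95
eef_pos: [450.6, -196.3, 197.3]
eef_rot: [0.504, 0.493, -0.467, 0.533]
force: [0.4, -0.6, -0.3]
gripper_width: 0.3
tin 422 [635.1  66. ]
tray piece [ -5. 190.] [ 24. 218.] z95 43
tray piece [-50. 185.] [-18. 208.] z95 36
tray piece [-115.  173.] [-67. 194.] z95 30
```

View pics/fin.png

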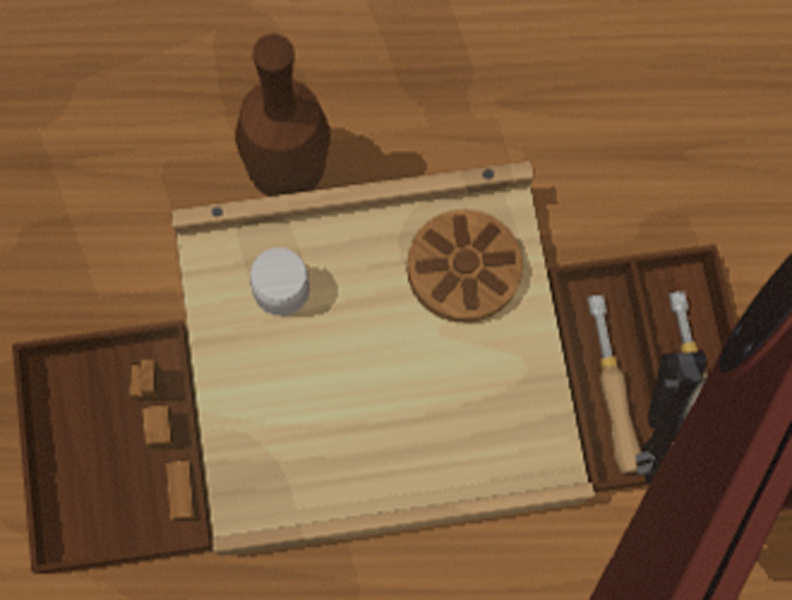

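The three offcuts lie separately in the scrap tray, at (143,378), (157,425) and (180,490). The tin, rosette, mallet and gouges are in place, and the arm is free at z = 197.

```bash
python3 -c "
from plant import bot
print(bot.finish_job())"
```

```text
the job is handed in; nothing more can be done
None
```

All three offcuts are in the scrap tray. I handed the job in at about 32 s, well under the 67 s limit, and no verdict came back.

- **Pushes:** I swept the strip, block and step over the +y edge one at a time with closed fingers. The diagonal push on the step slipped off-centre. I backed off, pushed it along +x on its long side, then along +y into the tray.
- **Offcuts:** The last top picture shows them separate and inside the tray walls. The step stands on end, with its top about 43 mm above the bench. The block also seems to be on a side, with its top about 36 mm up. No offcut is left on the board.
- **Bystanders:** The rosette, tin and mallet measure within about 1 mm of where they started. I checked the gouges only by eye, and they look unmoved, though the arm hid part of one.
- **Forces:** The wrist force readings I took stayed under about 2 N. These were spot readings between moves, not during contact, and I have no reading of the finger force itself.
- **Disagreements:** The two cameras differed by up to about 10 mm in x. The tool had tilted about 4° by the end. Neither affected the result.

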